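# Square up a book block on the registering board and count it

## Task

Push the loose book block on the registering board up into the corner so that it lies flat and flush against both steel fences. Then swing the tally counter's sprung lever firmly all the way against its rubber stop pin, hold it there for a moment, and let go so that it springs home. Do not force the lever or the block, leave the block flush, and do not disturb the mallet, the paste jar and the stack of books.

Things in the scene. Friction and masses are not known exactly. Their poses are not given: they have to be found in the camera images.
- board: Fixed beech board 250 (x) x 290 (y) x 12 mm, origin at the centre of its underside. Two steel fences, 15 mm thick, stand 22 mm above its top: the far one along y (inner face at x = +100 mm, y = -115 to +135 mm) and the left one along x (inner face at y = +120 mm, x = -90 to +100 mm). The -x and -y sides are open.
- corner (a point): Point on the board's top surface where the inner faces of the two fences meet; axes parallel to the board's (fences lie on its +x and +y sides).
- book: Loose book block, grey covers, 95 (x) x 130 (y) x 34 mm, about 0.3 kg, flat on the board, up to 15 degrees from square. Origin at the centre of its underside. Its +x face (130 mm long) belongs against the far fence, its +y face (95 mm long) against the left fence; flush, its origin is at x = -47.5, y = -65 mm from the corner.
- counter: Fixed bench tally counter: base plate, grey drum housing of radius 40 mm, 45 mm high, and a register box (x = +25 to +61, y = -38 to +38 mm, top at 80 mm) on its +x side. Origin on the lever's upright pivot axis, at table level. The lever works on the -x side.
- lever: Sprung steel lever on the upright pivot axis; origin on it, 45 mm above the table. At rest its axes are parallel to the counter's and its arm (12 mm wide, 54 to 62 mm above the table) points to -x turned 0.55 rad counter-clockwise from above (towards -x, -y). Pushed, it turns clockwise from above against the spring (1 to 3 N at the tab) until the arm meets the stop pin.
- tab (a point): Top of the lever's upright round finger tab: 14 mm diameter, 85 mm from the pivot axis, standing from 62 to 92 mm above the table (this point is at 92 mm). At rest the tab is to be pushed from its -y side (counter's axes).
- stop: The lever's stop: a clamp ring on the pivot axis (origin on it, 45 mm above the table, axes as the counter's), carrying a flat arm under the lever with an upright rubber-sleeved pin, 8 mm diameter, 48 mm from the axis, top 70 mm above the table. The arm is clamped at an angle that differs each time and is not in this pose: the lever meets the pin after 0.75 to 1.25 rad of swing.
- mallet: Bystander: wooden mallet lying on the table, 230 mm long, head 60 mm diameter and 85 mm long. Origin on the table, under the handle.
- paste_jar: Bystander: white jar, 64 mm diameter, 85 mm high. Origin at the centre of its underside.
- stack: Bystander: stack of three books, 130 (x) x 180 (y) x 84 mm. Origin at the centre of its underside.
There are look-alikes about, which are no part of the job. What is meant by the book is not red, and is the smaller of those in its own colour.

How it is judged:
By the outcome, as a careful person would: the job done as asked, in the order asked, and still so for the second after the job is handed in, with the robot touching nothing.
It also fails if it takes over 72 s, if anything falls off the work surface, if the arm or the gripper's body presses on something with over 40 N, if the wrist force passes 120 N, or if a joint passes its speed limit or range.

## Robot

A 6-joint arm with a two-finger parallel gripper is mounted at the origin on the work surface. World frame = base frame: x ahead of the robot, y to its left, z up, the work surface at z = 0. Lengths are in mm, angles in degrees, forces in N, time in s.
With the tool pointing down it reaches from about 350 to 850 mm from the base axis. Payload 8.1 kg.
Tool frame: the origin (TCP) lies between the finger pads; the fingertips stand 11 mm ahead of it and the grasp point (between the pads) lies 8 mm behind it; z points along the fingers, y is the line along which they close (so a half turn about z gives the same grasp; the last joint's range is limited). The gripper opens to 85 mm and grips with 20 to 120 N. Pads are 22 mm wide; open, the fingers measure 114 mm over their backs; the gripper's body (76 mm by 85 mm) begins 54 mm behind the grasp point. The pads swing forward as they close: fully open they stand 13 mm farther back than shut.
Start: joints at [68.847, 7.471, 85.268, -0, 87.261, -4.893], TCP at [167.981, 576.01, 242.292] pointing down, gripper open.
Joint ranges: [-169.43, 169.43], [-51.17, 129.36], [1.28, 143.12], [-76.62, 256.62], [0, 156.53], [-152.29, 152.29]. Speed limits (degrees/s): [136.94, 136.94, 159.86, 180, 180, 180].

## Interface

Orientations are given as [roll, pitch, yaw] about the fixed x, y, z axes, in that order (R = Rz(yaw) Ry(pitch) Rx(roll)).
In Python, from bench import r, snapshot, get_calibration gives the robot as it stands.
- The arm moves only by the tool step_arm, never from a script. Its argument "rows" is a list of rows, each a list of 2 entries, a list of its own where there are three numbers: the shift along the tool's x, y, z in mm, then the turn about the tool's z in degrees. In form: [[[tx, ty, tz], yaw], ...]. A call has 1 to 12 rows; each row is the pose to reach, as a shift and turn from the pose commanded when the call began, along the tool's axes at that moment; what a row does not reach only later rows make up. A row lasts 1/10 s, in which the tool goes at most 50 mm and 8.59 degrees, less where a joint would pass 70% of its speed; a pose out of reach is approached as far as the arm can. A call with a gripper value outside its range is refused whole. "fingers" is the opening, from 0 (shut) to 1 (fully open), set as the call begins (left out, the last holds). The fingers move at their own pace and stop on an object; "squeeze" is the grip in N (left out, the last holds). Time passes only in rows, so rows that repeat a pose let the fingers close. It gives the time, the measured TCP pose, the force, the opening and the grip force at its end, in the units of the state.
- r.sense(): the state, without advancing time (a new reading comes with each control period).
- snapshot(name): name is "side" or "top"; returns the picture (384x512x3 uint8, blue, green, red); there is no depth.
- get_calibration(name): a dict with "fovy" (degrees; the focal length in pixels is half the picture's height over the tangent of half this angle, whatever the lens; pixels are square), "cx", "cy" (the principal point, pixels), "dist" ([k1, k2, p1, p2, k3] as OpenCV has them; the pictures are not rectified), "eye" and "orientation" of the camera in the world. Camera axes: x right, y up, looking along -z (the intrinsics and any distortion apply to the point x, -y, -z); pixel columns grow to the right and rows downward; lengths in mm; the calibration is good to about 2 mm. A picture is of the moment at which its call begins. get_calibration takes no time and is no camera call.
- r.hand_in(): hands the job in; it is judged then, once.
The state is a dict: "time": time; "joint_pos": joint angles; "qd": joint speeds; "joint_efforts": joint torques, N m; "tool_pos": TCP position; "tcp_rot": TCP orientation; "ft_force": force on the tool from outside, world axes, zero at the start; "wrist_torque": the same for the moment, N m; "finger_gap": finger opening in mm; "grip_force": force on a finger pad.
Only numpy, scipy, OpenCV 4.12 (cv2) and the standard library are available. Lean on these libraries where they do the work, as an engineer would, in place of code of your own. Each camera call takes 0.05 s, during which the arm holds its last target. There are 200 camera calls.

## Working session

There is one attempt and no reset: what is moved stays moved. The work goes in short steps, Python scripts to look and compute and a tool call to move; the robot and the scene stay as the last step left them, time stands still between calls to the robot, and variables do not carry over. Pictures are saved under pics/ and viewed, at most 10 in all, crops included, and the job is handed in when it is done.

Besides the shell and the picture viewer there is one more tool, called after "Emit:" as name(argument=value, ...), one argument or row to a line, values as JSON. step_arm: Moves the arm, as the interface text tells. Its arguments: {"type":"object","properties":{"rows":{"type":"array"},"fingers":{"type":"number"},"squeeze":{"type":"number"}},"required":["rows"]}

```bash
mkdir -p pics
cat > h.py <<'E'
import numpy as np, cv2
from bench import r, snapshot, get_calibration
from scipy.spatial.transform import Rotation as R
def cam(n):
    c=get_calibration(n); f=192/np.tan(np.radians(c["fovy"])/2)
    K=np.array([[f,0,c["cx"]],[0,f,c["cy"]],[0,0,1.]])
    o=np.array(c["orientation"],float)
    M=o if o.shape==(3,3) else R.from_euler("xyz",o,degrees=True).as_matrix()
    return K,np.array(c["dist"],float),np.array(c["eye"],float),M@np.diag([1,-1,-1])
def ray(n,uv,z):
    K,d,e,M=cam(n)
    p=cv2.undistortPoints(np.array(uv,float).reshape(-1,1,2),K,d).reshape(-1,2)
    D=np.c_[p,np.ones(len(p))]@M.T
    return e+D*((z-e[2])/D[:,2])[:,None]
def proj(n,P):
    K,d,e,M=cam(n)
    Q=(np.array(P,float).reshape(-1,3)-e)@M
    return cv2.projectPoints(Q,np.zeros(3),np.zeros(3),K,d)[0].reshape(-1,2)
E
python3 - <<'E'
from h import *
for n in("side","top"):
    im=snapshot(n); cv2.imwrite(f"pics/{n}0.png",im); cv2.imwrite(f"pics/{n}0b.png",cv2.resize(im,(800,600),interpolation=cv2.INTER_CUBIC)); print(get_calibration(n))
print(r.sense())
E
```

```text
{'fovy': 51.2569623185798, 'cx': 247.41311458586483, 'cy': 192.49358278459914, 'dist': array([-0.14166859,  0.        ,  0.        ,  0.        ,  0.        ]), 'eye': array([  70.31536549, -943.04015659,  834.72925448]), 'orientation': array([ 54.82669723,  -0.37503994, -26.09190405])}
{'fovy': 47.90376531453012, 'cx': 260.70016655561034, 'cy': 196.92678615348171, 'dist': array([-0.12936778,  0.        ,  0.        ,  0.        ,  0.        ]), 'eye': array([ 434.99867046,   22.15518828, 1592.57664161]), 'orientation': array([  4.01913069,   0.11760401, -90.28813823])}
{'time': 0.1, 'joint_pos': array([ 6.88463254e+01,  7.50957273e+00,  8.53238129e+01,  4.43164434e-04,
        8.72615509e+01, -4.89214068e+00]), 'qd': array([-0.08120832, -0.07400625, -0.10387507,  0.03410513,  0.04022662,
        0.00285875]), 'joint_efforts': array([ 1.93435117e-03, -5.70956862e+01, -5.01939690e+01,  5.90253103e-05,
        8.18283996e-03, -2.48685740e-05]), 'tool_pos': array([167.80659395, 575.55756792, 241.35450238]), 'tcp_rot': array([-1.79905447e+02, -8.53721420e-03,  1.63738437e+02]), 'ft_force': array([ 0.5730223 , -0.06618044,  0.06955185]), 'wrist_torque': array([-0.00799371, -0.02867328, -0.0247183 ]), 'grip_force': 0.0, 'finger_gap': 85.72084810634574}
```

View pics/top0b.png

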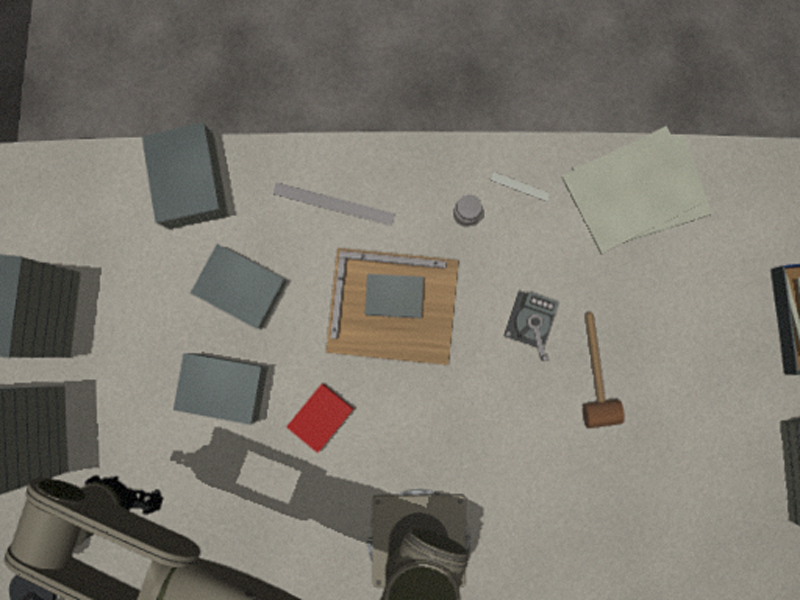

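View pics/side0b.png

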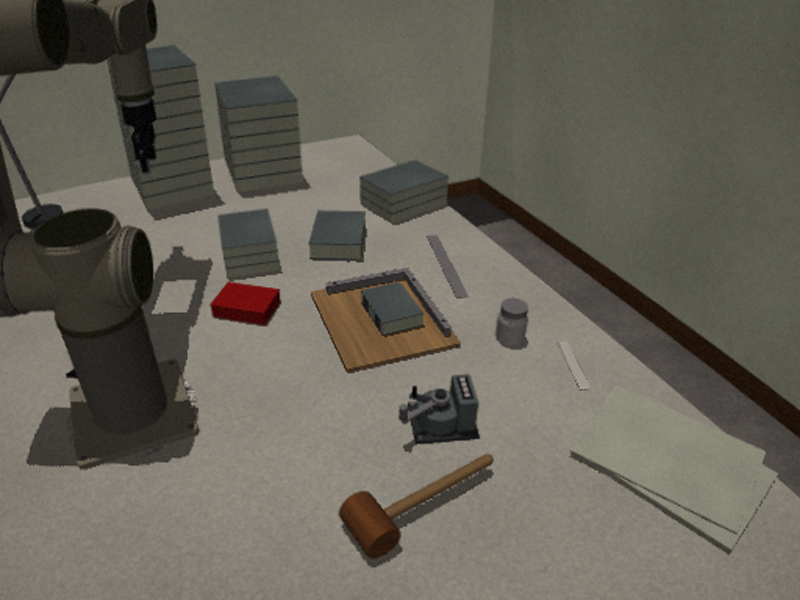

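The top view shows the board at about (395,305), the grey book on it at (395,297), the counter at (535,320) with its lever pointing to (545,357), and the mallet at (600,380). The top of the picture is +x and the left is +y. Next I'll zoom in on the board and the counter.

Run:
```python
from h import *
im=cv2.imread("pics/top0.png"); s=cv2.imread("pics/side0.png")
a=cv2.resize(im[150:240,205:365],(800,450),interpolation=cv2.INTER_CUBIC)
cv2.imwrite("pics/topc.png",np.clip(a.astype(float)*1.6,0,255).astype(np.uint8))
b=cv2.resize(s[165:290,195:355],(768,600),interpolation=cv2.INTER_CUBIC)
cv2.imwrite("pics/sidec.png",np.clip(b.astype(float)*1.6,0,255).astype(np.uint8))
hsv=cv2.cvtColor(im,cv2.COLOR_BGR2HSV)
# board: wood hue, sat
m=((hsv[...,0]>8)&(hsv[...,0]<25)&(hsv[...,1]>90)).astype(np.uint8)
m[:, :200]=0; m[:,300:]=0
c=max(cv2.findContours(m,0,2)[0],key=cv2.contourArea)
q=cv2.approxPolyDP(cv2.convexHull(c),4,True)[:,0]; print("board hull",q.tolist(),ray("top",q,12).round(0).tolist())
roi=np.zeros_like(m); cv2.fillConvexPoly(roi,cv2.convexHull(c),1)
g=((hsv[...,1]<90)&(roi>0)).astype(np.uint8)
g[:, :224]=0
for c in cv2.findContours(g,0,2)[0]:
    if cv2.contourArea(c)>100:
        rr=cv2.minAreaRect(c); bx=cv2.boxPoints(rr); print("book",rr,ray("top",bx,46).round(1).tolist())
print(hsv[190,250],hsv[190,285],hsv[162,250])
```

```text
board hull [[292, 167], [286, 232], [209, 224], [217, 159]] [[656.0, -91.0, 12.0], [417.0, -67.0, 12.0], [448.0, 215.0, 12.0], [688.0, 186.0, 12.0]]
book ((252.02308654785156, 189.08460998535156), (37.4422607421875, 28.012359619140625), 3.1798300743103027) [[525.9, 125.8, 46.0], [626.8, 120.2, 46.0], [618.5, -14.5, 46.0], [517.7, -8.2, 46.0]]
book ((254.55445861816406, 165.4554443359375), (61.692298889160156, 6.368237018585205), 5.710593223571777) [[658.0, 158.4, 46.0], [681.1, 156.2, 46.0], [657.4, -65.5, 46.0], [634.4, -63.0, 46.0]]
[ 84  12 109] [ 16 104 150] [ 17  80 124]
```

View pics/topc.png

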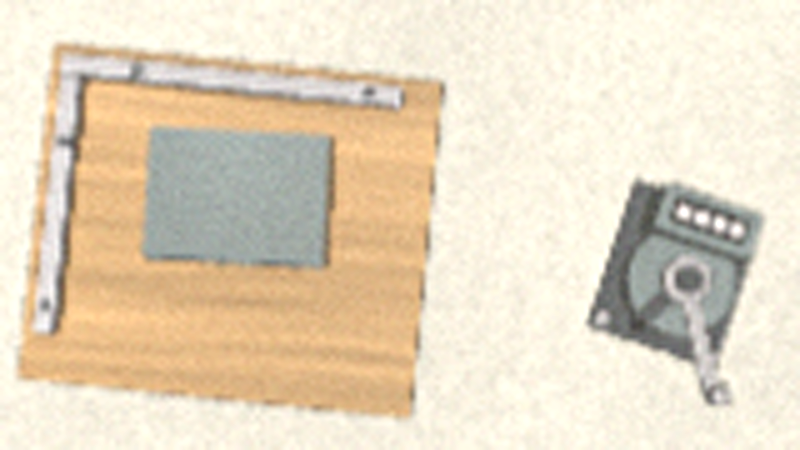

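View pics/sidec.png

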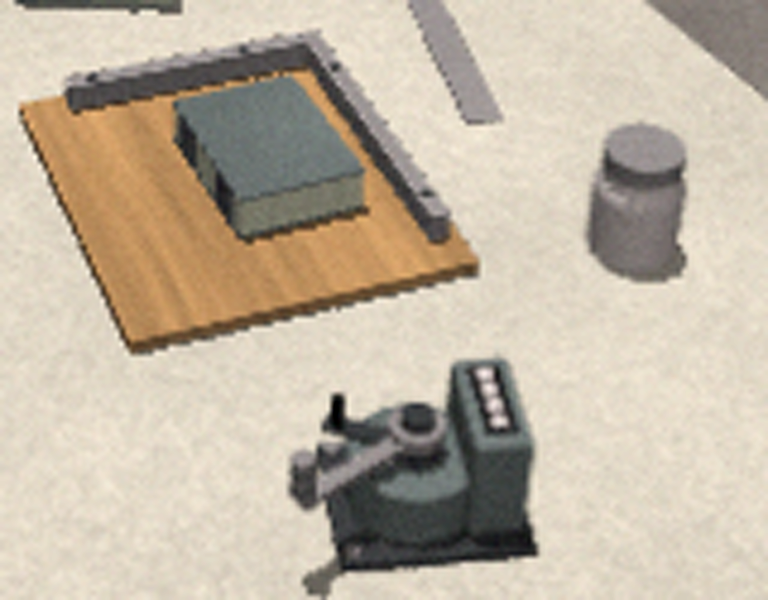

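The zoom shows these points:
- **Top crop:** book corners (150,128), (333,137), (328,268), (143,258); lever hub (688,281); tab (715,390).
- **Side crop:** hub about (417,415), tab (303,458), stop pin top (338,397).

Now I'll turn them into positions.

Run:
```python
from h import *
T=lambda p:np.array(p,float)/5+[205,150]-0.4
S=lambda p:np.array(p,float)/4.8+[195,165]-0.4
b=ray("top",T([(57,45),(445,82),(412,415),(18,378)]),12); print("board",b.round(1).tolist(),np.linalg.norm(b-np.roll(b,-1,0),axis=1).round(0))
c=b.mean(0); 
ex=(b[0]+b[1]-b[2]-b[3]); yaw=np.degrees(np.arctan2(ex[1],ex[0])); ey=b[0]+b[3]-b[1]-b[2]; yaw2=np.degrees(np.arctan2(-ey[0],ey[1]))
print("c",c.round(1),yaw,yaw2)
yb=(yaw*250+yaw2*290)/540; M=R.from_euler("z",yb,degrees=True).as_matrix()
co=c+M@[100,120,0]; print("corner",co.round(1))
print("corner in topcrop", (proj("top",[co])-[205,150]+.4)*5, "side",(proj("side",[co])-[195,165]+.4)*4.8)
k=ray("top",T([(150,128),(333,137),(328,268),(143,258)]),46); print("book",k.round(1).tolist(),np.linalg.norm(k-np.roll(k,-1,0),axis=1).round(0),k.mean(0).round(1))
ex=(k[0]+k[1]-k[2]-k[3]); ey=k[0]+k[3]-k[1]-k[2]; print(np.degrees(np.arctan2(ex[1],ex[0])),np.degrees(np.arctan2(-ey[0],ey[1])))
print("book in board from corner",(M.T@(k.mean(0)-co)).round(1), [(M.T@(p-co)).round(1).tolist() for p in k])
ks=ray("side",S([(296,78),(362,170),(232,205),(175,103)]),46); print("book side",ks.round(1).tolist(),ks.mean(0).round(1))
for z in(66,):
  print("hub",ray("top",T([(688,281)]),z).round(1),ray("side",S([(417,420)]),z).round(1))
print("tab",ray("top",T([(716,389)]),92).round(1),ray("side",S([(303,459)]),92).round(1))
x=ray("top",T([(672,183),(763,213),(748,258),(657,228)]),80); print("box",x.round(1).tolist())
xs=ray("side",S([(452,368),(505,362),(530,430),(475,438)]),80);print("box side",xs.round(1).tolist())
print("pin",ray("side",S([(338,399)]),70).round(1))
```

```text
board [[689.0, 189.5, 12.0], [659.8, -97.1, 12.0], [415.1, -70.5, 12.0], [443.4, 217.5, 12.0]] [288. 246. 289. 247.]
c [551.8  59.8  12. ] -6.356648149781765 -5.715591247327192
corner [663.8 168.7  12. ]
corner in topcrop [[84.88144156 78.54727615]] side [[302.92461841  66.45503691]]
book [[622.6, 118.4, 46.0], [615.4, -13.4, 46.0], [521.0, -9.1, 46.0], [528.8, 123.5, 46.0]] [132.  95. 133.  94.] [572.   54.9  46. ]
-2.8286859219627978 -3.2693271453511943
book in board from corner [ -79.4 -122.8   34. ] [[-35.7, -54.3, 34.0], [-29.1, -186.1, 34.0], [-123.5, -191.8, 34.0], [-129.5, -59.1, 34.0]]
book side [[627.5, 111.0, 46.0], [616.1, -11.8, 46.0], [517.3, -8.9, 46.0], [532.8, 119.7, 46.0]] [573.4  52.5  46. ]
hub [[ 509.2 -264.5   66. ]] [[ 513.7 -263.1   66. ]]
tab [[ 432.5 -278.1   92. ]] [[ 427.7 -285.5   92. ]]
box [[577.8, -251.7, 80.0], [556.3, -316.2, 80.0], [524.5, -304.9, 80.0], [546.0, -240.5, 80.0]]
box side [[546.0, -246.5, 80.0], [576.7, -255.7, 80.0], [558.9, -310.6, 80.0], [527.7, -302.4, 80.0]]
pin [[ 479.  -231.3   70. ]]
```

```bash
cat >> h.py <<'E'
CO=np.array([663.8,168.7,12.]); MB=R.from_euler("z",-6.0,degrees=True).as_matrix()
def brd(x,y,z=12): return CO+MB@[x,y,z-12]
def plan(P,yaw):
    s=r.sense(); p=s["tool_pos"]; rot=R.from_euler("xyz",[180,0,s["tcp_rot"][2]],degrees=True).as_matrix()
    d=(yaw-s["tcp_rot"][2]+180)%360-180
    print("t",s["time"],"at",p.round(1),s["tcp_rot"].round(2),"F",s["ft_force"].round(2)); print("go",(rot.T@(np.array(P)-p)).round(1),"turn",round(-d,1))
E
python3 - <<'E'
from h import *
plan(brd(-165,-125,150),174)
E
```

```text
t 0.1 at [167.8 575.6 241.4] [-1.7991e+02 -1.0000e-02  1.6374e+02] F [ 0.57 -0.07  0.07]
go [-450.  -404.1   91.4] turn -10.3
```

Emit:
step_arm(
  rows=[
    [[-450,-404,0],-10.3],
    [[-450,-404,0],-10.3],
    [[-450,-404,0],-10.3],
    [[-450,-404,0],-10.3],
    [[-450,-404,0],-10.3],
    [[-450,-404,0],-10.3],
    [[-450,-404,0],-10.3],
    [[-450,-404,0],-10.3],
    [[-450,-404,0],-10.3],
    [[-450,-404,0],-10.3],
    [[-450,-404,0],-10.3],
    [[-450,-404,0],-10.3],
  ],
  fingers=0.5,
)

```text
time: 1.3
tool_pos: [484.8, 64.3, 242.1]
tcp_rot: [180.0, -0.0, 174.0]
ft_force: [1.2, 0.7, -0.5]
finger_gap: 42.6
grip_force: 0.0
```

Run:
```python
from h import *
plan(brd(-165,-125,100),174); print(r.sense()["finger_gap"])
```

```text
t 1.3 at [484.8  64.3 242.1] [ 1.7999e+02 -1.0000e-02  1.7403e+02] F [ 1.24  0.69 -0.55]
go [ -2.1  -2.4 142.1] turn 0.0
42.64823367422062
```

Emit:
step_arm(
  rows=[
    [[0,0,40],0],
    [[0,0,80],0],
    [[0,0,120],0],
    [[0,0,150],0],
    [[0,0,175],0],
    [[0,0,195],0],
    [[0,0,205],0],
    [[0,0,210],0],
    [[0,0,210],0],
    [[0,0,210],0],
  ],
)

```text
time: 2.3
tool_pos: [485.1, 66.3, 33.3]
tcp_rot: [180.0, 0.1, 174.0]
ft_force: [-0.3, 0.2, 0.1]
finger_gap: 42.9
grip_force: 0.0
```

Run:
```python
from h import *
plan(brd(-106,-125,32),174)
im=snapshot("side"); b=cv2.resize(im[130:260,170:330],(800,600),interpolation=cv2.INTER_CUBIC)
cv2.imwrite("pics/s1.png",np.clip(b*1.6,0,255).astype(np.uint8))
```

```text
t 2.3 at [485.1  66.3  33.3] [1.7999e+02 9.0000e-02 1.7404e+02] F [-0.3   0.25  0.14]
go [-61.   -4.5   1.3] turn 0.0
```

View pics/s1.png

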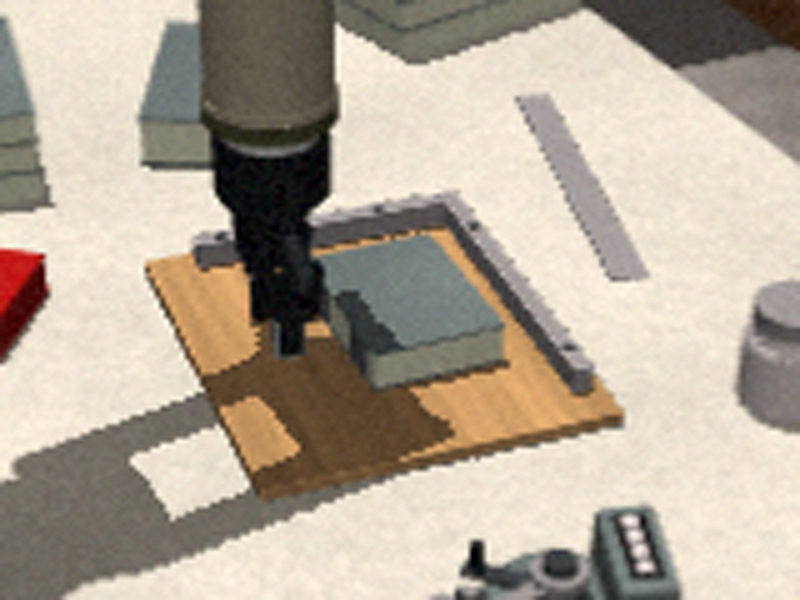

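The gripper stands low behind the book's -x face, fingertip at about (288,345) in the crop, and clear of the book. Pushing +x.

Emit:
step_arm(
  rows=[
    [[-8,-4,1],0],
    [[-14,-4,1],0],
    [[-18,-4,1],0],
    [[-22,-4,1],0],
    [[-26,-4,1],0],
    [[-30,-4,1],0],
    [[-34,-4,1],0],
    [[-38,-4,1],0],
    [[-42,-4,1],0],
    [[-45,-4,1],0],
    [[-48,-4,1],0],
    [[-50,-4,1],0],
  ],
)

```text
time: 3.55
tool_pos: [533.8, 57.0, 31.2]
tcp_rot: [-180.0, -0.0, 174.0]
ft_force: [-2.1, 0.0, -0.3]
finger_gap: 42.8
grip_force: 1.1
```

Emit:
step_arm(
  rows=[
    [[-1.5,0,0],0],
    [[-3,0,0],0],
    [[-4,0,0],0],
    [[-5,0,0],0],
    [[-5,0,0],0],
  ],
)

```text
time: 4.05
tool_pos: [538.8, 56.6, 31.4]
tcp_rot: [180.0, 0.0, 174.0]
ft_force: [-0.7, 0.3, -1.3]
finger_gap: 42.7
grip_force: 0.4
```

Emit:
step_arm(
  rows=[
    [[-1,0,0],0],
    [[-2,0,0],0],
    [[-3,0,0],0],
    [[-4,0,0],0],
    [[-4,0,0],0],
  ],
)

```text
time: 4.55
tool_pos: [542.8, 56.2, 31.4]
tcp_rot: [180.0, 0.0, 174.0]
ft_force: [-1.6, -0.3, 0.4]
finger_gap: 42.9
grip_force: 0.4
```

Emit:
step_arm(
  rows=[
    [[-1,0,0],0],
    [[-2,0,0],0],
    [[-2,0,0],0],
    [[-2,0,0],0],
  ],
)

```text
time: 4.95
tool_pos: [544.8, 56.0, 31.4]
tcp_rot: [180.0, 0.0, 174.0]
ft_force: [-0.1, 0.9, -0.2]
finger_gap: 42.8
grip_force: 0.4
```

Emit:
step_arm(
  rows=[
    [[-1,0,0],0],
    [[-1,0,0],0],
    [[-2,0,0],0],
    [[-2,0,0],0],
  ],
)

```text
time: 5.35
tool_pos: [545.6, 55.9, 31.2]
tcp_rot: [-180.0, -0.1, 174.0]
ft_force: [-7.7, 0.7, 5.7]
finger_gap: 42.9
grip_force: 3.8
```

Emit:
step_arm(
  rows=[
    [[-1,0,0],0],
    [[-1,0,0],0],
    [[-1,0,0],0],
  ],
)

```text
time: 5.65
tool_pos: [545.7, 55.9, 31.0]
tcp_rot: [-180.0, -0.2, 174.0]
ft_force: [-11.5, 2.2, 9.2]
finger_gap: 43.1
grip_force: 5.9
```

Run:
```python
from h import *
plan(brd(-106,-125,32),174)
im=snapshot("side"); b=cv2.resize(im[130:260,170:330],(800,600),interpolation=cv2.INTER_CUBIC)
cv2.imwrite("pics/s2.png",np.clip(b*1.6,0,255).astype(np.uint8))
```

```text
t 5.65 at [545.7  55.9  31. ] [-179.99   -0.24  174.04] F [-11.49   2.16   9.24]
go [ 0.3 -0.5 -1. ] turn 0.0
```

View pics/s2.png

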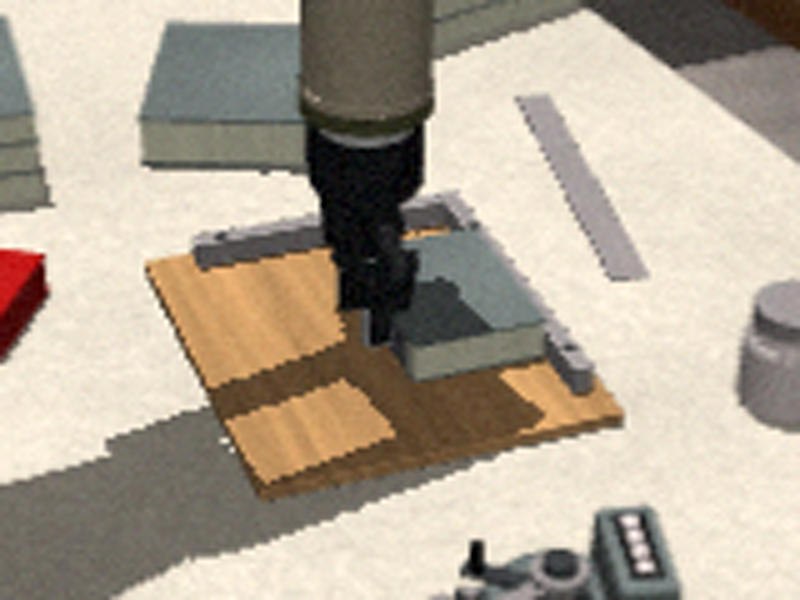

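The book has reached the far fence (resistance came exactly where expected, and its right end sits at the fence near (550,330)). I'll back off and go round to its -y side.

Emit:
step_arm(
  rows=[
    [[8,0,0],0],
    [[20,0,0],0],
    [[30,0,0],0],
    [[30,0,-40],0],
    [[30,0,-80],0],
    [[30,0,-80],0],
  ],
)

```text
time: 6.3
tool_pos: [521.9, 58.9, 118.0]
tcp_rot: [179.9, 0.6, 174.0]
ft_force: [1.2, -0.7, 2.8]
finger_gap: 42.8
grip_force: 0.0
```

Run:
```python
from h import *
plan(brd(-52,-228,110),84)
```

```text
t 6.3 at [521.9  58.9 118. ] [179.93   0.65 174.05] F [ 1.17 -0.69  2.78]
go [ -77.5 -104.1    8. ] turn 90.0
```

Emit:
step_arm(
  rows=[
    [[-20,-35,0],8],
    [[-40,-70,0],16],
    [[-60,-104,0],24],
    [[-76,-104,0],32],
    [[-76,-104,0],40],
    [[-76,-104,0],48],
    [[-76,-104,0],56],
    [[-76,-104,0],64],
    [[-76,-104,0],72],
    [[-76,-104,0],80],
    [[-76,-104,0],88],
    [[-76,-104,0],90],
  ],
)

```text
time: 7.5
tool_pos: [582.4, -52.5, 111.1]
tcp_rot: [180.0, 0.0, 83.7]
ft_force: [-0.5, 0.7, 0.5]
finger_gap: 42.6
grip_force: 0.0
```

Emit:
step_arm(
  rows=[
    [[0,0,0],0],
    [[0,0,0],0],
  ],
)

```text
time: 7.7
tool_pos: [582.4, -52.5, 111.1]
tcp_rot: [180.0, 0.0, 84.1]
ft_force: [0.6, 0.4, 0.1]
finger_gap: 42.6
grip_force: 0.0
```

Run:
```python
from h import *
plan(brd(-52,-228,31),84)
```

```text
t 7.7 at [582.4 -52.5 111.1] [179.99   0.    84.12] F [0.59 0.38 0.06]
go [ 0.5  5.8 80.1] turn 0.1
```

Emit:
step_arm(
  rows=[
    [[0,6,30],0],
    [[0,6,55],0],
    [[0,6,72],0],
    [[0,6,80],0],
    [[0,6,80],0],
    [[0,6,80],0],
  ],
)

```text
time: 8.3
tool_pos: [589.0, -53.3, 32.1]
tcp_rot: [179.9, 0.0, 84.1]
ft_force: [-0.9, -0.9, -0.3]
finger_gap: 43.1
grip_force: 0.0
```

Emit:
step_arm(
  rows=[
    [[8,0,0],0],
    [[14,0,0],0],
    [[18,0,0],0],
    [[22,0,0],0],
    [[26,0,0],0],
    [[30,0,0],0],
    [[34,0,0],0],
    [[38,0,0],0],
    [[41,0,0],0],
    [[43,0,0],0],
    [[45,0,0],0],
    [[45,0,0],0],
  ],
)

```text
time: 9.5
tool_pos: [593.3, -8.1, 31.4]
tcp_rot: [180.0, -0.0, 84.0]
ft_force: [0.5, -1.7, 1.2]
finger_gap: 42.8
grip_force: 0.8
```

Run:
```python
from h import *
plan(brd(-52,-141,31),84)
im=snapshot("side"); b=cv2.resize(im[130:260,170:330],(800,600),interpolation=cv2.INTER_CUBIC)
cv2.imwrite("pics/s3.png",np.clip(b*1.6,0,255).astype(np.uint8))
```

```text
t 9.5 at [593.3  -8.1  31.4] [ 1.7998e+02 -1.0000e-02  8.4040e+01] F [ 0.49 -1.74  1.21]
go [42.2 -0.3  0.4] turn 0.0
```

View pics/s3.png

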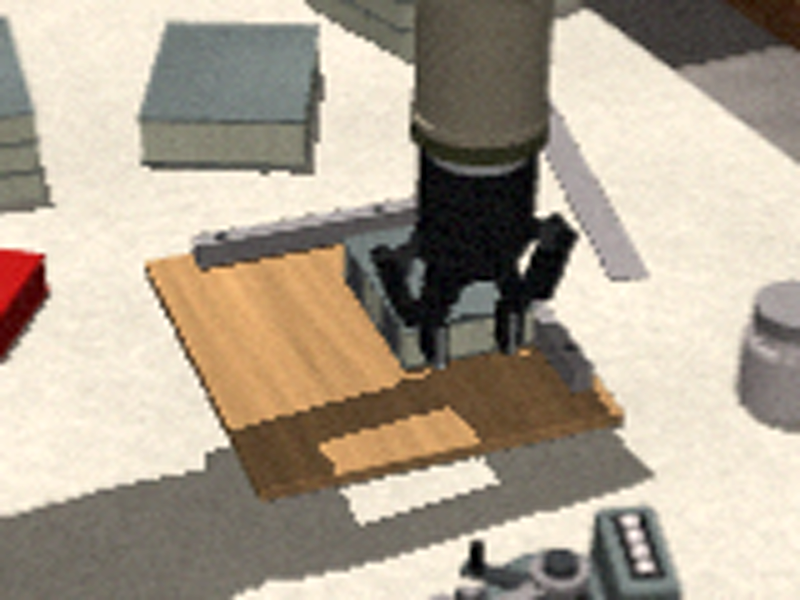

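Both fingers, at about (437,360) and (512,345), bear on the -y face, and the book is sliding squarely. I'll keep pushing.

Emit:
step_arm(
  rows=[
    [[4,0,0],0],
    [[8,0,0],0],
    [[12,0,0],0],
    [[16,0,0],0],
    [[20,0,0],0],
    [[24,0,0],0],
    [[27,0,0],0],
    [[30,0,0],0],
    [[33,0,0],0],
    [[35,0,0],0],
    [[37,0,0],0],
    [[37,0,0],0],
  ],
)

```text
time: 10.75
tool_pos: [596.9, 28.8, 31.2]
tcp_rot: [-180.0, -0.0, 84.0]
ft_force: [0.4, -0.3, -1.0]
finger_gap: 42.7
grip_force: 0.2
```

Emit:
step_arm(
  rows=[
    [[1,0,0],0],
    [[2,0,0],0],
    [[3,0,0],0],
    [[3,0,0],0],
  ],
)

```text
time: 11.15
tool_pos: [597.2, 31.5, 31.2]
tcp_rot: [-180.0, -0.0, 84.0]
ft_force: [-0.3, -1.9, 1.7]
finger_gap: 42.7
grip_force: 0.7
```

Emit:
step_arm(
  rows=[
    [[1,0,0],0],
    [[2,0,0],0],
    [[2,0,0],0],
  ],
)

```text
time: 11.45
tool_pos: [597.3, 33.1, 31.2]
tcp_rot: [-180.0, 0.0, 84.0]
ft_force: [-0.9, -3.7, 0.6]
finger_gap: 42.6
grip_force: 2.0
```

Emit:
step_arm(
  rows=[
    [[1,0,0],0],
    [[1,0,0],0],
    [[1,0,0],0],
  ],
)

```text
time: 11.75
tool_pos: [597.3, 33.2, 31.3]
tcp_rot: [-180.0, 0.1, 84.0]
ft_force: [-1.1, -7.9, 1.9]
finger_gap: 42.7
grip_force: 4.2
```

Emit:
step_arm(
  rows=[
    [[1,0,0],0],
    [[1,0,0],0],
    [[1,0,0],0],
  ],
)

```text
time: 12.05
tool_pos: [597.3, 33.2, 31.2]
tcp_rot: [-180.0, 0.2, 84.0]
ft_force: [-2.6, -12.4, 2.5]
finger_gap: 42.6
grip_force: 6.4
```

Now the book is against the left fence too. I'll back off and give the far-fence side a light check push.

Emit:
step_arm(
  rows=[
    [[-8,0,0],0],
    [[-20,0,0],0],
    [[-25,0,-20],0],
    [[-25,0,-60],0],
    [[-25,0,-80],0],
    [[-25,0,-80],0],
    [[-25,0,-80],0],
  ],
)

```text
time: 12.75
tool_pos: [595.3, 10.3, 111.5]
tcp_rot: [179.9, -0.0, 84.0]
ft_force: [0.2, 1.2, -0.0]
finger_gap: 42.9
grip_force: 0.0
```

Run:
```python
from h import *
plan(brd(-132,-68,110),174)
```

```text
t 12.75 at [595.3  10.3 111.5] [ 1.7994e+02 -2.0000e-02  8.4030e+01] F [ 0.19  1.21 -0.02]
go [ 96.7 -80.4   1.5] turn -90.0
```

Emit:
step_arm(
  rows=[
    [[24,-20,0],-8],
    [[48,-40,0],-16],
    [[72,-60,0],-24],
    [[97,-80,0],-32],
    [[97,-80,0],-40],
    [[97,-80,0],-48],
    [[97,-80,0],-56],
    [[97,-80,0],-64],
    [[97,-80,0],-72],
    [[97,-80,0],-80],
    [[97,-80,0],-88],
    [[97,-80,0],-90],
  ],
)

```text
time: 13.95
tool_pos: [524.2, 115.1, 109.0]
tcp_rot: [-180.0, -0.2, 174.3]
ft_force: [-0.6, -0.1, 0.3]
finger_gap: 42.4
grip_force: 0.0
```

Emit:
step_arm(
  rows=[
    [[0,0,0],0],
    [[0,0,20],0],
    [[0,0,50],0],
    [[0,0,72],0],
    [[0,0,80],0],
    [[0,0,80],0],
    [[0,0,80],0],
  ],
)

```text
time: 14.65
tool_pos: [526.0, 115.3, 31.9]
tcp_rot: [180.0, 0.0, 174.0]
ft_force: [0.3, -0.1, 0.3]
finger_gap: 42.9
grip_force: 0.0
```

Run:
```python
from h import *
plan(brd(-106.5,-68,32),174)
```

```text
t 14.65 at [526.  115.3  31.9] [1.7999e+02 3.0000e-02 1.7401e+02] F [ 0.33 -0.08  0.26]
go [-25.   -0.5  -0.1] turn 0.0
```

Emit:
step_arm(
  rows=[
    [[-6,0,0],0],
    [[-12,0,0],0],
    [[-16,0,0],0],
    [[-19,0,0],0],
    [[-21,0,0],0],
    [[-23,0,0],0],
    [[-23,0,0],0],
  ],
)

```text
time: 15.35
tool_pos: [548.6, 112.8, 31.2]
tcp_rot: [-180.0, -0.0, 174.0]
ft_force: [0.0, -0.3, -0.3]
finger_gap: 43.3
grip_force: 0.0
```

Emit:
step_arm(
  rows=[
    [[-1,0,0],0],
    [[-2,0,0],0],
    [[-3,0,0],0],
    [[-3,0,0],0],
  ],
)

```text
time: 15.75
tool_pos: [551.4, 112.6, 31.3]
tcp_rot: [-180.0, -0.0, 174.0]
ft_force: [0.6, -0.5, 0.1]
finger_gap: 43.0
grip_force: 0.2
```

Emit:
step_arm(
  rows=[
    [[-1,0,0],0],
    [[-2,0,0],0],
    [[-2,0,0],0],
  ],
)

```text
time: 16.05
tool_pos: [551.6, 112.5, 30.9]
tcp_rot: [-180.0, -0.2, 174.0]
ft_force: [-9.8, 0.7, 7.0]
finger_gap: 42.6
grip_force: 4.8
```

Emit:
step_arm(
  rows=[
    [[-1,0,0],0],
    [[-1,0,0],0],
    [[-1,0,0],0],
  ],
)

```text
time: 16.35
tool_pos: [551.7, 112.5, 30.7]
tcp_rot: [-180.0, -0.3, 174.0]
ft_force: [-14.5, 1.1, 9.7]
finger_gap: 42.7
grip_force: 7.0
```

The book is flush against both fences. I'll back off, then go to the counter with the fingers shut.

Emit:
step_arm(
  rows=[
    [[8,0,0],0],
    [[20,0,0],0],
    [[35,0,0],0],
    [[40,0,-40],0],
    [[40,0,-90],0],
    [[40,0,-130],0],
    [[40,0,-130],0],
    [[40,0,-130],0],
  ],
)

```text
time: 17.15
tool_pos: [515.9, 116.6, 163.0]
tcp_rot: [180.0, 0.2, 174.0]
ft_force: [0.2, 0.2, -1.8]
finger_gap: 42.7
grip_force: 0.0
```

Run:
```python
from h import *
im=snapshot("top"); hsv=cv2.cvtColor(im,cv2.COLOR_BGR2HSV)
T=lambda p:np.array(p,float)/(800/512.)
print("mallet",ray("top",T([(589,313),(603,400),(586,415),(622,412)]),25).round(0).tolist())
plan([436,-335,160],84)
```

```text
mallet [[530.0, -401.0, 25.0], [327.0, -431.0, 25.0], [292.0, -390.0, 25.0], [298.0, -476.0, 25.0]]
t 17.2 at [514.6 116.4 161.1] [1.7999e+02 3.0000e-02 1.7404e+02] F [ 0.22 -0.15 -1.21]
go [  31.3 -457.2    1.1] turn 90.0
```

Emit:
step_arm(
  rows=[
    [[3,-40,0],8],
    [[6,-80,0],16],
    [[9,-120,0],24],
    [[12,-160,0],32],
    [[15,-200,0],40],
    [[18,-240,0],48],
    [[21,-280,0],56],
    [[24,-320,0],64],
    [[27,-360,0],72],
    [[29,-400,0],80],
    [[31,-440,0],88],
    [[31,-457,0],90],
  ],
  fingers=0,
)

```text
time: 18.4
tool_pos: [434.4, -337.1, 159.0]
tcp_rot: [-179.8, -0.1, 83.6]
ft_force: [0.2, 0.7, 0.5]
finger_gap: 0.2
grip_force: 0.0
```

Emit:
step_arm(
  rows=[
    [[0,0,0],0],
    [[0,0,0],0],
    [[0,0,0],0],
  ],
)

```text
time: 18.7
tool_pos: [436.5, -333.3, 160.5]
tcp_rot: [-179.9, -0.1, 84.2]
ft_force: [0.0, -0.1, 1.1]
finger_gap: -0.1
grip_force: 0.0
```

Run:
```python
from h import *
plan([434,-330,83],84)
im=snapshot("top");cv2.imwrite("pics/top1.png",im)
s=snapshot("side");cv2.imwrite("pics/side1.png",s)
a=cv2.resize(im[150:265,205:365],(800,575),interpolation=cv2.INTER_CUBIC)
cv2.imwrite("pics/topd.png",np.clip(a*1.6,0,255).astype(np.uint8))
```

```text
t 18.7 at [ 436.5 -333.3  160.5] [-1.7994e+02 -8.0000e-02  8.4190e+01] F [ 0.02 -0.06  1.15]
go [ 3.  -2.8 77.5] turn 0.2
```

View pics/topd.png

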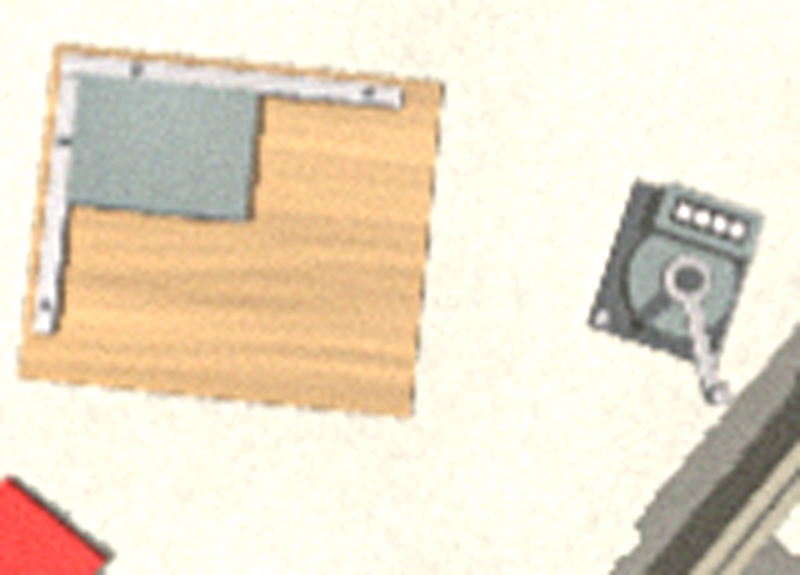

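The book sits snugly in the corner (crop (75,75) to (255,215)), with no gap at either fence, and the lever is at rest. I'll lower beside the tab.

Emit:
step_arm(
  rows=[
    [[0,-6,30],0],
    [[0,-6,55],0],
    [[0,-6,70],0],
    [[0,-6,78],0],
    [[0,-6,78],0],
    [[0,-6,78],0],
  ],
)

```text
time: 19.4
tool_pos: [431.1, -334.6, 84.3]
tcp_rot: [179.9, 0.0, 84.1]
ft_force: [-0.6, -0.5, 0.9]
finger_gap: -0.2
grip_force: 0.0
```

Emit:
step_arm(
  rows=[
    [[5,0,0],0],
    [[10,0,0],0],
    [[15,0,0],0],
    [[20,0,0],0],
    [[25,0,0],0],
    [[29,0,0],0],
    [[33,0,0],0],
    [[37,0,0],0],
    [[41,0,0],0],
    [[45,0,0],0],
    [[49,0,0],0],
    [[49,0,0],0],
  ],
)

```text
time: 20.6
tool_pos: [435.7, -285.1, 83.3]
tcp_rot: [180.0, -0.0, 84.1]
ft_force: [0.6, -1.3, 0.2]
finger_gap: 0.0
grip_force: 0.6
```

Run:
```python
from h import *
plan([440,-235,83],84)
s=snapshot("side");b=cv2.resize(s[165:290,195:355],(768,600),interpolation=cv2.INTER_CUBIC)
cv2.imwrite("pics/s4.png",np.clip(b*1.6,0,255).astype(np.uint8))
```

```text
t 20.6 at [ 435.7 -285.1   83.3] [179.99  -0.    84.06] F [ 0.59 -1.33  0.24]
go [50.3 -0.9  0.3] turn 0.1
```

View pics/s4.png

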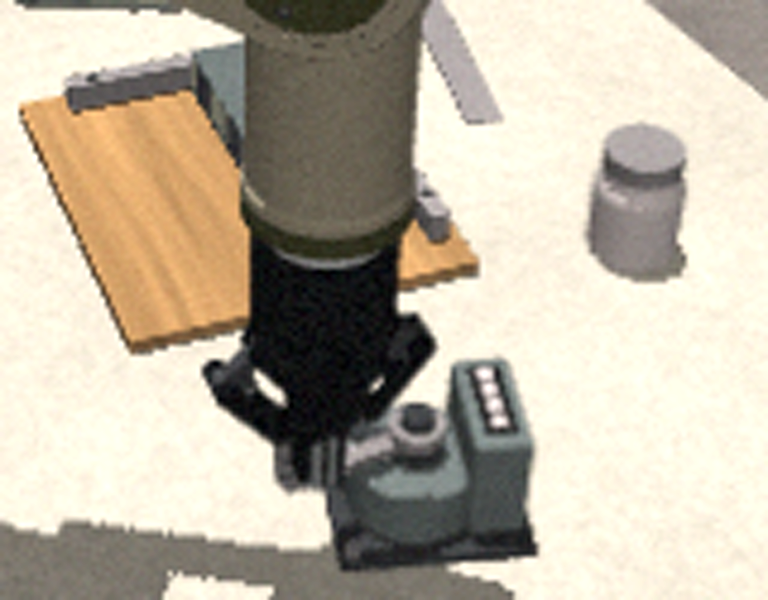

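The shut fingers bear on the tab near (320,460), and the lever has begun to turn. I'll continue towards the stop.

Emit:
step_arm(
  rows=[
    [[4,0,0],0],
    [[8,0,0],0],
    [[12,0,0],0],
    [[16,0,0],0],
    [[20,0,0],0],
    [[24,0,0],0],
    [[28,0,0],0],
    [[31,0,0],0],
    [[34,0,0],0],
    [[36,0,0],0],
    [[38,0,0],0],
    [[38,0,0],0],
  ],
)

```text
time: 21.85
tool_pos: [441.2, -248.4, 84.0]
tcp_rot: [179.8, 0.1, 84.0]
ft_force: [9.1, -5.5, -4.9]
finger_gap: -0.2
grip_force: 4.4
```

Emit:
step_arm(
  rows=[
    [[2,0,0],0],
    [[4,0,0],0],
    [[6,0,0],0],
    [[6,0,0],0],
  ],
)

```text
time: 22.25
tool_pos: [440.2, -241.6, 83.4]
tcp_rot: [180.0, 0.0, 84.1]
ft_force: [1.6, -2.4, 0.8]
finger_gap: 0.0
grip_force: 1.4
```

Emit:
step_arm(
  rows=[
    [[1,0,0],0],
    [[2,0,0],0],
    [[3,0,0],0],
    [[3,0,0],0],
  ],
)

```text
time: 22.65
tool_pos: [440.3, -238.7, 83.2]
tcp_rot: [-180.0, -0.0, 84.0]
ft_force: [1.4, -3.0, -0.2]
finger_gap: 0.0
grip_force: 1.5
```

Emit:
step_arm(
  rows=[
    [[1,0,0],0],
    [[2,0,0],0],
    [[3,0,0],0],
    [[3,0,0],0],
  ],
)

```text
time: 23.05
tool_pos: [440.7, -235.7, 83.2]
tcp_rot: [-180.0, -0.0, 84.0]
ft_force: [2.4, -3.5, -0.4]
finger_gap: -0.2
grip_force: 1.6
```

Run:
```python
from h import *
plan([440,-235,83],84)
s=snapshot("side");b=cv2.resize(s[215:290,235:325],(720,600),interpolation=cv2.INTER_CUBIC)
cv2.imwrite("pics/s5.png",np.clip(b*1.9,0,255).astype(np.uint8))
```

```text
t 23.05 at [ 440.7 -235.7   83.2] [-1.7999e+02 -1.0000e-02  8.4040e+01] F [ 2.36 -3.5  -0.39]
go [ 0.6 -0.7  0.2] turn 0.0
```

View pics/s5.png

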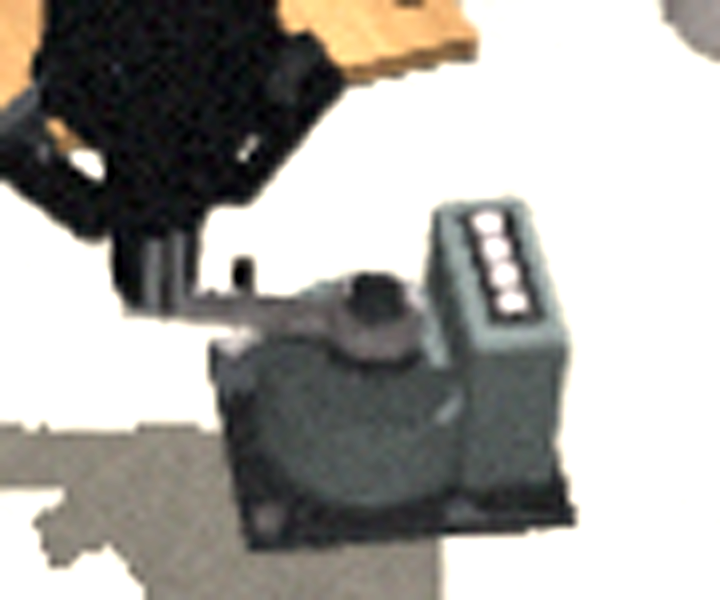

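The lever is just short of the stop pin at (243,270), and the tab is held at (155,300). I'll creep on until the force rises.

Emit:
step_arm(
  rows=[
    [[1,0,0],0],
    [[2,0,0],0],
    [[2,0,0],0],
  ],
)

```text
time: 23.4
tool_pos: [441.0, -234.7, 83.3]
tcp_rot: [180.0, 0.1, 84.0]
ft_force: [3.6, -9.4, -4.6]
finger_gap: -0.0
grip_force: 4.2
```

Emit:
step_arm(
  rows=[
    [[1,0,0],0],
    [[2,0,0],0],
    [[2,0,0],0],
  ],
)

```text
time: 23.7
tool_pos: [441.3, -234.1, 83.5]
tcp_rot: [179.9, 0.2, 84.0]
ft_force: [2.9, -15.1, -7.5]
finger_gap: -0.0
grip_force: 7.6
```

Emit:
step_arm(
  rows=[
    [[0.5,0,0],0],
    [[0.5,0,0],0],
    [[0.5,0,0],0],
    [[0.5,0,0],0],
    [[0.5,0,0],0],
    [[0.5,0,0],0],
    [[0.5,0,0],0],
    [[0.5,0,0],0],
    [[0.5,0,0],0],
    [[0.5,0,0],0],
  ],
)

```text
time: 24.7
tool_pos: [441.3, -234.0, 83.5]
tcp_rot: [179.9, 0.3, 84.0]
ft_force: [2.9, -17.6, -7.5]
finger_gap: -0.4
grip_force: 8.3
```

Emit:
step_arm(
  rows=[
    [[-8,0,0],0],
    [[-25,0,0],0],
    [[-45,0,0],0],
    [[-65,0,0],0],
    [[-85,0,0],0],
    [[-98,0,0],0],
    [[-102,0,0],0],
    [[-102,0,-30],0],
    [[-102,0,-70],0],
    [[-102,0,-100],0],
    [[-102,0,-100],0],
    [[-102,0,-100],0],
  ],
)

```text
time: 25.9
tool_pos: [431.0, -332.6, 184.0]
tcp_rot: [179.9, 0.0, 84.1]
ft_force: [-0.4, -0.4, -0.3]
finger_gap: -0.4
grip_force: 0.0
```

Run:
```python
from h import *
im=snapshot("top"); s=snapshot("side"); print(r.sense()["tool_pos"].round(1),r.sense()["ft_force"].round(1))
a=cv2.imread("pics/top1.png")
d=lambda p,q,u,v:[round(float(np.abs(p[u[0]:u[1],v[0]:v[1]].astype(int)-q[u[0]:u[1],v[0]:v[1]]).mean()),1)]
# compare with the picture before the swing: lever/tab area, book area, empty table (noise)
print("lever",d(im,a,(205,232),(325,352)),"body",d(im,a,(185,205),(325,355)),"book",d(im,a,(160,200),(215,265)),"table",d(im,a,(160,185),(295,320)))
# lever rest vs tab location: bright pixels near expected rest tab
s0=cv2.imread("pics/side0.png"); print("side lever",d(s,s0,(245,275),(250,300)),"side table",d(s,s0,(290,320),(330,380)), "jar",d(s,s0,(188,225),(315,340)),"mallet",d(s,s0,(285,360),(215,320)))
```

```text
[ 430.  -331.8  181.7] [ 0.5  0.6 -0.9]
lever [3.0] body [2.8] book [2.7] table [2.5]
side lever [16.2] side table [21.5] jar [17.2] mallet [29.4]
```

Run:
```python
from h import *
im=snapshot("top"); s=snapshot("side"); s1=cv2.imread("pics/side1.png"); t0=cv2.imread("pics/top0.png"); t1=cv2.imread("pics/top1.png")
d=lambda p,q,u,v:round(float(np.abs(p[u[0]:u[1],v[0]:v[1]].astype(int)-q[u[0]:u[1],v[0]:v[1]]).mean()),1)
print("side1 jar",d(s,s1,(188,225),(315,340)),"mallet",d(s,s1,(285,360),(215,320)))
print("top0 jar",d(im,t0,(122,146),(288,312)),"top1 mallet",d(im,t1,(195,275),(370,402)),"stack",d(im,t0,(78,148),(90,150)))
hs=lambda i:cv2.findNonZero(cv2.inRange(cv2.cvtColor(i,cv2.COLOR_BGR2HSV),(5,100,30),(18,255,255))[195:280,370:405])
for i in(t0,t1,im):
    q=hs(i); print(None if q is None else (len(q),q.mean((0,1)).round(1)))
print(r.sense()["time"])
```

```text
side1 jar 2.2 mallet 6.0
top0 jar 6.4 top1 mallet 17.9 stack 5.3
(444, array([15. , 59.6]))
(242, array([11.9, 65.4]))
(297, array([13.4, 65.5]))
26.1
```

```bash
python3 -c "
from h import *
print(r.hand_in())"
```

```text
the job is handed in; nothing more can be done
None
```

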